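# Reagent bottles back into their own spill trays

## Task

The four reagent bottles stand in each other's spill trays: put every bottle upright into the tray of its cap's colour. Use the empty grey tray to park a bottle where a place must first be freed; at the end it is empty again. The contents must not mix or spill, so never have two bottles in one tray, never stand a bottle on the bare bench or tip it over, and set each down gently rather than dropping it. Do not knock the glass flask that stands among the trays.

Things in the scene. Friction and masses are not known exactly. Their poses are not given: they have to be found in the camera images.
- red_bottle (a point): Centre (half-way up) of the closed amber glass bottle with red screw cap and a red band on its white label: round, 46 mm in diameter up to 54 mm above its underside (grip here, at or just above the centre), neck 29 mm, cap 39 mm in diameter (70 to 91 mm up). 91 mm tall, 0.1 to 0.2 kg; z along its axis, up. It stands in a spill tray, this point then 55.5 mm above the bench.
- yellow_bottle (a point): Centre (half-way up) of the closed amber glass bottle with yellow screw cap and a yellow band on its white label: round, 46 mm in diameter up to 54 mm above its underside (grip here, at or just above the centre), neck 29 mm, cap 39 mm in diameter (70 to 91 mm up). 91 mm tall, 0.1 to 0.2 kg; z along its axis, up. It stands in a spill tray, this point then 55.5 mm above the bench.
- blue_bottle (a point): Centre (half-way up) of the closed amber glass bottle with blue screw cap and a blue band on its white label: round, 46 mm in diameter up to 54 mm above its underside (grip here, at or just above the centre), neck 29 mm, cap 39 mm in diameter (70 to 91 mm up). 91 mm tall, 0.1 to 0.2 kg; z along its axis, up. It stands in a spill tray, this point then 55.5 mm above the bench.
- green_bottle (a point): Centre (half-way up) of the closed amber glass bottle with green screw cap and a green band on its white label: round, 46 mm in diameter up to 54 mm above its underside (grip here, at or just above the centre), neck 29 mm, cap 39 mm in diameter (70 to 91 mm up). 91 mm tall, 0.1 to 0.2 kg; z along its axis, up. It stands in a spill tray, this point then 55.5 mm above the bench.
- tray_red: Spill tray of red plastic for one bottle, home of the bottle with the red cap. Fixed. Outside 98 mm square over the rim and 27 mm high; inside 78 mm square, its floor 10 mm above the bench. Origin at the centre of its underside, on the bench; x and y along its sides, z up.
- tray_yellow: Spill tray of yellow plastic for one bottle, home of the bottle with the yellow cap. Fixed. Outside 98 mm square over the rim and 27 mm high; inside 78 mm square, its floor 10 mm above the bench. Origin at the centre of its underside, on the bench; x and y along its sides, z up.
- tray_blue: Spill tray of blue plastic for one bottle, home of the bottle with the blue cap. Fixed. Outside 98 mm square over the rim and 27 mm high; inside 78 mm square, its floor 10 mm above the bench. Origin at the centre of its underside, on the bench; x and y along its sides, z up.
- tray_green: Spill tray of green plastic for one bottle, home of the bottle with the green cap. Fixed. Outside 98 mm square over the rim and 27 mm high; inside 78 mm square, its floor 10 mm above the bench. Origin at the centre of its underside, on the bench; x and y along its sides, z up.
- tray_grey: Spare spill tray of dark grey plastic for one bottle, empty at the start and belonging to no bottle: the free place. Fixed. Outside 98 mm square over the rim and 27 mm high; inside 78 mm square, its floor 10 mm above the bench. Origin at the centre of its underside, on the bench; x and y along its sides, z up.
- glass_flask (a point): Half-way up the axis of a clear conical glass flask with a white stopper, 64 mm in diameter at the foot, 111 mm tall, 0.13 kg, standing on the bench among the trays; to be left alone.

How it is judged:
At the end, for the whole second after the job is handed in: Each of the four bottles stands released, upright (within 7 degrees) and at rest on the floor of the tray of its own cap colour, its axis within 26 mm of the tray's centre (that is, anywhere inside the tray); so the grey tray is empty (horizontal distance between red_bottle and tray_red below 0.026 m and height (world z) of red_bottle between 0.052 and 0.06 m and angle between each of red_bottle, yellow_bottle, blue_bottle, green_bottle's own z axis and vertical below 0.12 rad and linear speed of each of bottle_red, bottle_yellow, bottle_blue, bottle_green below 0.03 m/s and horizontal distance between yellow_bottle and tray_yellow below 0.026 m and height (world z) of yellow_bottle between 0.052 and 0.06 m and horizontal distance between blue_bottle and tray_blue below 0.026 m and height (world z) of blue_bottle between 0.052 and 0.06 m and horizontal distance between green_bottle and tray_green below 0.026 m and height (world z) of green_bottle between 0.052 and 0.06 m); the robot touches nothing.
It fails at once if a bottle tips over (leans more than 40 degrees) (angle between any of red_bottle, yellow_bottle, blue_bottle, green_bottle's own z axis and vertical above 0.7 rad).
It fails at once if a bottle is stood on the bare bench (its centre below 50 mm above the bench) (height (world z) of any of red_bottle, yellow_bottle, blue_bottle, green_bottle below 0.0495 m).
It fails at once if a bottle is dropped or slammed down (faster than 0.5 m/s within 2 cm of a tray's floor) ((height (world z) of red_bottle below 0.0755 m and linear speed of bottle_red above 0.5 m/s) or (height (world z) of yellow_bottle below 0.0755 m and linear speed of bottle_yellow above 0.5 m/s) or (height (world z) of blue_bottle below 0.0755 m and linear speed of bottle_blue above 0.5 m/s) or (height (world z) of green_bottle below 0.0755 m and linear speed of bottle_green above 0.5 m/s)).
It fails at once if two bottles are put into one tray ((horizontal distance between red_bottle and yellow_bottle below 0.06 m and height (world z) of each of red_bottle, yellow_bottle below 0.075 m) or (horizontal distance between red_bottle and blue_bottle below 0.06 m and height (world z) of each of red_bottle, blue_bottle below 0.075 m) or (horizontal distance between red_bottle and green_bottle below 0.06 m and height (world z) of each of red_bottle, green_bottle below 0.075 m) or (horizontal distance between yellow_bottle and blue_bottle below 0.06 m and height (world z) of each of yellow_bottle, blue_bottle below 0.075 m) or (horizontal distance between yellow_bottle and green_bottle below 0.06 m and height (world z) of each of yellow_bottle, green_bottle below 0.075 m) or (horizontal distance between blue_bottle and green_bottle below 0.06 m and height (world z) of each of blue_bottle, green_bottle below 0.075 m)).
It fails at once if the glass flask is knocked: pushed more than 25 mm or tilted more than 20 degrees (distance of glass_flask from where it was at the start of the episode above 0.025 m or angle between glass_flask's own z axis and vertical above 0.35 rad).
It also fails if it takes over 131 s, if anything falls off the work surface, if the arm or the gripper's body presses on something with over 40 N, if the wrist force passes 120 N, or if a joint passes its speed limit or range.

## Robot

A 7-joint arm with a two-finger parallel gripper is mounted at the origin on the work surface. World frame = base frame: x ahead of the robot, y to its left, z up, the work surface at z = 0. Lengths are in m, angles in rad, forces in N, time in s.
With the tool pointing down it reaches from about 0.35 to 0.9 m from the base axis. Payload 7.2 kg.
Tool frame: the origin (TCP) lies on the mounting face of the last link; the fingertips stand 173 mm ahead of it and the grasp point (between the pads) lies 155 mm ahead of it (arm.tcp_to_tips is the distance from the TCP to the fingertips, in m); z points along the fingers, y is the line along which they close (so a half turn about z gives the same grasp; the last joint's range is limited). The gripper opens to 85 mm and grips with 20 to 120 N. Pads are 22 mm wide; open, the fingers measure 114 mm over their backs; the gripper's body (76 mm by 85 mm) begins 54 mm behind the grasp point. The pads swing forward as they close: fully open they stand 13 mm farther back than shut.
Start: joints at [-1.317, 0.411, -0.013, 1.596, 0.006, 1.134, -0.082], TCP at [0.198, 0.593, 0.405] pointing down, gripper open.
Joint ranges: [-2.95, 2.95], [-0.29, 1.99], [-1.47, 1.44], [0.14, 2.54], [-1.03, 4.17], [0.13, 1.85], [-2.86, 2.86]. Speed limits (rad/s): [2.39, 2.39, 3.01, 3.01, 3.14, 3.14, 3.14].

## Interface

Orientations are given as a unit quaternion [x, y, z, w].
In Python, from station import sensors, optics, arm gives the robot as it stands. The module is installed in compiled form; this text tells all that it offers.
- The arm moves only by the tool arm_command, never from a script. Its argument "commands" is text: rows parted by semicolons, each of 5 numbers parted by spaces: the shift along the tool's x, y, z in m, then the turn about the tool's z in degrees, then the closure, from 0 (fully open) to 1 (shut). In form: dx dy dz yaw hand; .... A call has 1 to 10 rows; each row is the pose to reach, as a shift and turn from the pose commanded when the call began, along the tool's axes at that moment; what a row does not reach only later rows make up. A row lasts 1/12 s, in which the tool goes at most 41.7 mm and 7.16 degrees, less where a joint would pass 70% of its speed; a pose out of reach is approached as far as the arm can. A call with a gripper value outside its range is refused whole. The fingers move at their own pace and stop on an object; "newtons" is the grip in N (left out, the last holds). Time passes only in rows, so rows that repeat a pose let the fingers close. It gives the time, the measured TCP pose, the force, the opening and the grip force at its end, in the units of the state.
- sensors.get_state(): the state, without advancing time (a new reading comes with each control period).
- optics.get_image(name): name is "scene" or "top"; returns a dict with "frame" (420x560x3 uint8, red, green, blue), "mtx" (3x3 intrinsics, pixels), "world_to_cam" (4x4, takes a point from world to camera coordinates). Camera axes: x right, y down, z forward; pixel columns grow to the right and rows downward; lengths in m; the calibration is good to about 2 mm. A picture is of the moment at which its call begins. There is no depth.
- arm.close_job(): hands the job in; it is judged then, once.
The state is a dict: "time": time; "joint_pos": joint angles; "qd": joint speeds; "joint_efforts": joint torques, N m; "eef_pos": TCP position; "orientation": TCP orientation; "ft_force": force on the tool from outside, world axes, zero at the start; "moment": the same for the moment, N m; "finger_gap": finger opening in m; "gripper_force": force on a finger pad.
Only numpy, scipy, OpenCV 4.12 (cv2) and the standard library are available. Lean on these libraries where they do the work, as an engineer would, in place of code of your own. Each camera call takes 0.05 s, during which the arm holds its last target. There are 200 camera calls.

## Working session

There is one attempt and no reset: what is moved stays moved. The work goes in short steps, Python scripts to look and compute and a tool call to move; the robot and the scene stay as the last step left them, time stands still between calls to the robot, and variables do not carry over. Pictures are saved under pics/ and viewed, at most 14 in all, crops included, and the job is handed in when it is done.

Besides the shell and the picture viewer there is one more tool, called as name(argument=value, ...) on one line, values as JSON. arm_command: Moves the arm, as the interface text tells. Its arguments: {"type":"object","properties":{"commands":{"type":"string"},"newtons":{"type":"number"}},"required":["commands"]}

```bash
mkdir -p pics; python3 - <<'E'
from station import sensors, optics, arm
import cv2,numpy as np
s=sensors.get_state(); print({k:np.round(v,3).tolist() for k,v in s.items()})
for n in("top","scene"):
    d=optics.get_image(n); cv2.imwrite(f"pics/{n}0.png",d["frame"][:,:,::-1]); np.savez(f"{n}0.npz",**d)
    print(n,d["mtx"].tolist(),np.round(d["world_to_cam"],3).tolist())
E
```

```text
{'time': 0.0, 'joint_pos': [-1.317, 0.412, -0.013, 1.597, 0.006, 1.134, -0.082], 'qd': [-0.0, 0.0, 0.001, 0.001, -0.0, -0.0, -0.0], 'joint_efforts': [-0.001, -60.061, 0.682, -29.942, 0.014, 0.011, -0.0], 'eef_pos': [0.198, 0.593, 0.404], 'orientation': [0.16, 0.987, -0.001, -0.0], 'ft_force': [-0.119, -0.508, 0.532], 'moment': [0.031, -0.002, -0.028], 'gripper_force': 0.0, 'finger_gap': 0.085}
top [[492.32486828826467, 0.0, 292.5076934131188], [0.0, 492.32486828826467, 220.478209504982], [0.0, 0.0, 1.0]] [[0.028, -1.0, -0.008, -0.006], [-0.992, -0.027, -0.123, 0.552], [0.123, 0.012, -0.992, 0.952], [0.0, 0.0, 0.0, 1.0]]
scene [[429.9135762519935, 0.0, 278.9400274359826], [0.0, 429.9135762519935, 208.91162708195762], [0.0, 0.0, 1.0]] [[0.694, 0.719, -0.012, -0.389], [0.389, -0.389, -0.835, -0.157], [-0.605, 0.575, -0.55, 1.398], [0.0, 0.0, 0.0, 1.0]]
```

View pics/top0.png

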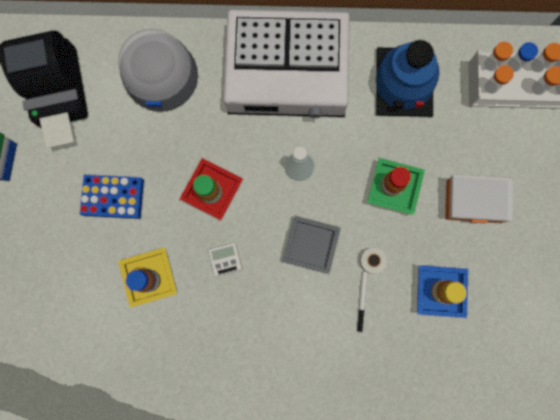

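View pics/scene0.png

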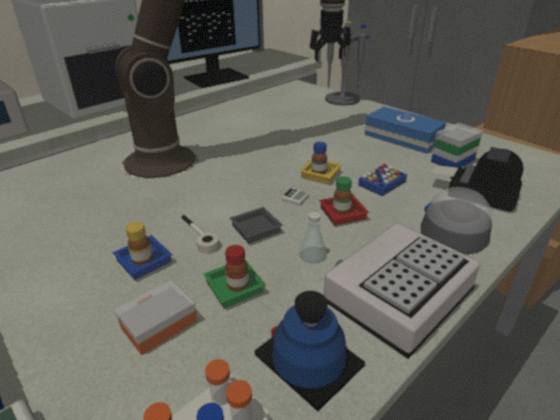

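Top view: the green cap (204,184) is in the red tray and the red cap (397,187) is in the green tray. The blue cap (137,281) is in the yellow tray and the yellow cap (455,292) is in the blue tray. The grey tray is at (311,244), empty, and the flask is at (300,164). The scene view agrees, so this is two swaps.

```bash
cat > h.py <<'E'
from station import sensors, optics, arm
import cv2,numpy as np
from scipy.spatial.transform import Rotation as R
HUE={'red':(172,8),'yellow':(20,34),'green':(50,88),'blue':(100,125)}
def mask(d,c,smin=110,vmin=50):
    h=cv2.cvtColor(d['frame'],cv2.COLOR_RGB2HSV); lo,hi=HUE[c]; H=h[...,0]
    m=((H>=lo)&(H<=hi)) if lo<hi else ((H>=lo)|(H<=hi))
    return (m&(h[...,1]>smin)&(h[...,2]>vmin)).astype(np.uint8)*255
def ray(d,p,z):
    T=d['world_to_cam'];c=-T[:3,:3].T@T[:3,3]
    v=T[:3,:3].T@np.linalg.inv(d['mtx'])@np.array([p[0],p[1],1.])
    return (c+v*(z-c[2])/v[2])[:2]
def proj(d,P):
    q=d['mtx']@(d['world_to_cam']@np.r_[P,1.])[:3]; return q[:2]/q[2]
def go(x,y,z=None,yaw=None):
    "shift in tool axes to bring grasp point (155 mm ahead of TCP) to x,y,z"
    s=sensors.get_state(); r=R.from_quat(s['orientation']); p=s['eef_pos']
    t=np.array([x,y,(p[2] if z is None else z+.155)])
    return r.inv().apply(t-p)
E
cat > m.py <<'E'
from h import *
t={n:dict(np.load(n+'0.npz')) for n in('top','scene')}
seed={'red':((397,178),(235,254)),'yellow':((455,292),(136,231)),'green':((204,184),(343,185)),'blue':((138,281),(320,148))}
tray={'red':(211,189),'yellow':(148,277),'green':(396,187),'blue':(442,291)}
for c in HUE:
    o=[]
    for n,sd,zz in(('top',seed[c][0],.1015),('scene',seed[c][1],.091)):
        m=mask(t[n],c); w=np.zeros_like(m); cv2.circle(w,sd,14 if n=='top' else 12,255,-1)
        k,l,st,ce=cv2.connectedComponentsWithStats(m&w)
        i=1+np.argmax(st[1:,4]); o.append((st[i].tolist(),ce[i].round(1).tolist(),ray(t[n],ce[i],zz).round(4).tolist()))
    print(c,'cap',*o)
def rect(m,p,name):
    m=cv2.morphologyEx(m,cv2.MORPH_CLOSE,np.ones((5,5)))
    k,l,st,ce=cv2.connectedComponentsWithStats(m)
    w=np.zeros_like(m); cv2.circle(w,p,40,255,-1)
    ids=np.unique(l[(w>0)&(m>0)]); i=max(ids,key=lambda i:st[i,4])
    cn=cv2.findContours((l==i).astype(np.uint8),cv2.RETR_EXTERNAL,cv2.CHAIN_APPROX_NONE)[0][0][:,0]
    W=np.array([ray(t['top'],q,.027) for q in cn]).astype(np.float32)
    r=cv2.minAreaRect(W*1000); print(name,'tray',np.round(r[0],1),np.round(r[1],1),round(r[2],1))
for c in HUE: rect(mask(t['top'],c),tray[c],c)
h=cv2.cvtColor(t['top']['frame'],cv2.COLOR_RGB2HSV); g=((h[...,2]<110)*255).astype(np.uint8)
rect(g,(311,244),'grey')
print('flask stopper', ray(t['top'],(300,153),.105), ray(t['scene'],(314,217),.108))
E
python3 m.py
```

```text
red cap ([389, 168, 21, 20, 334], [399.2, 177.2], [0.6314, -0.19]) ([226, 245, 18, 21, 326], [234.7, 255.0], [0.6372, -0.1949])
yellow cap ([443, 282, 23, 21, 390], [453.7, 292.1], [0.4201, -0.2896]) ([126, 222, 19, 19, 280], [135.3, 230.8], [0.4233, -0.2949])
green cap ([194, 176, 20, 20, 321], [203.5, 185.3], [0.6064, 0.1781]) ([338, 178, 13, 13, 98], [343.2, 182.2], [0.6062, 0.1818])
blue cap ([127, 270, 21, 20, 339], [136.8, 280.0], [0.4259, 0.2923]) ([314, 142, 12, 12, 105], [319.5, 147.3], [0.4282, 0.2932])
red tray [614.6 177.4] [96. 96.] 64.3
yellow tray [432.5 296. ] [96.3 97. ] 18.0
green tray [ 629.7 -197.9] [94.7 94.6] 76.4
blue tray [ 420.9 -290.3] [96.2 95.5] 87.7
grey tray [506.7 -27.7] [97.2 94.1] 76.6
flask stopper [ 0.67243359 -0.00208299] [ 0.67485321 -0.00441642]
```

Each measured point fits: the tray sizes come out at 94–97 mm, and the two views agree within 6 mm. My first move goes above the blue bottle. It also turns the tool so that tool x = world y, tool y = world x and tool z = down.

arm_command(commands="-0.312 -0.213 0 71.6 0;-0.312 -0.213 0 71.6 0;-0.312 -0.213 0 71.6 0;-0.312 -0.213 0 71.6 0;-0.312 -0.213 0 71.6 0;-0.312 -0.213 0 71.6 0;-0.312 -0.213 0 71.6 0;-0.312 -0.213 0 71.6 0;-0.312 -0.213 0 71.6 0;-0.312 -0.213 0 71.6 0", newtons=40)

```text
time: 0.93
eef_pos: [0.4307, 0.2847, 0.405]
orientation: [0.713, 0.701, -0.0, 0.002]
ft_force: [-0.1, -0.8, 0.1]
finger_gap: 0.0855
gripper_force: 0.0
```

```bash
python3 - <<'E'
from h import *
s=sensors.get_state(); print(s['time'],s['eef_pos'],R.from_quat(s['orientation']).as_matrix().round(3).tolist(),s['joint_pos'])
print(go(.427,.2925,.060))
E
```

```text
0.9333 [0.43070116 0.28472631 0.40501962] [[0.017, 1.0, 0.002], [1.0, -0.017, -0.003], [-0.002, 0.002, -1.0]] [-0.98605834  0.22673947  0.36570659  1.87672199 -0.08869959  1.05395388
 -0.60193051]
[ 0.00817821 -0.00428056  0.18999046]
```

arm_command(commands="0 0 0.03 0 0;0 0 0.06 0 0;0 0 0.08 0 0;0 0 0.08 0 0;0 0 0.08 0 0")

```text
time: 1.35
eef_pos: [0.4261, 0.292, 0.3241]
orientation: [0.707, 0.707, -0.001, 0.0]
ft_force: [0.6, 0.2, 0.9]
finger_gap: 0.0853
gripper_force: 0.0
```

```bash
python3 - <<'E'
from h import *
d=optics.get_image('scene'); cv2.imwrite('pics/a.png',d['frame'][100:260,240:440,::-1].repeat(3,0).repeat(3,1))
s=sensors.get_state(); print(s['time'],s['eef_pos'],R.from_quat(s['orientation']).as_matrix().round(3).tolist())
print(go(.427,.2925,.060))
E
```

```text
1.4 [0.42658193 0.29228269 0.32526827] [[0.001, 1.0, 0.0], [1.0, -0.001, -0.0], [-0.0, 0.0, -1.0]]
[0.00024125 0.00040188 0.11026828]
```

View pics/a.png

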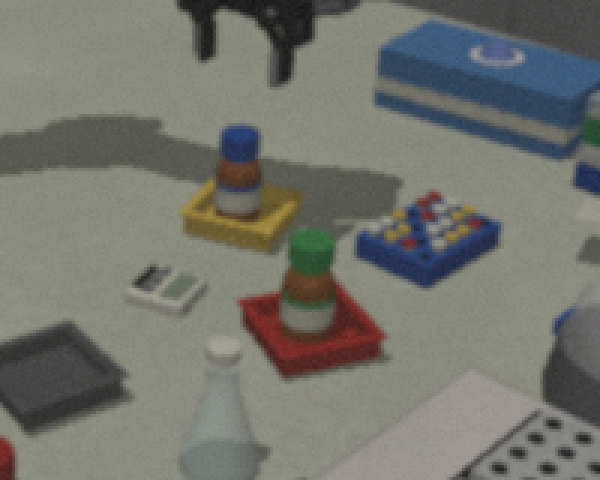

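The crop shows the fingertips at (205,50) and (280,75), either side of the blue cap's axis at column 240, so the gripper is centred. I'll descend and grip.

arm_command(commands="0 0 0.03 0 0;0 0 0.06 0 0;0 0 0.085 0 0;0 0 0.1 0 0;0 0 0.107 0 0;0 0 0.11 0 0;0 0 0.11 0 0")

```text
time: 1.98
eef_pos: [0.4268, 0.2926, 0.2155]
orientation: [0.707, 0.707, 0.001, 0.0]
ft_force: [-0.9, 0.0, -0.6]
finger_gap: 0.0852
gripper_force: 0.0
```

arm_command(commands="0 0 0 0 0.3;0 0 0 0 0.5;0 0 0 0 0.7;0 0 0 0 0.8;0 0 0 0 0.8;0 0 0 0 0.8;0 0 0 0 0.8;0 0 0 0 0.8", newtons=40)

```text
time: 2.65
eef_pos: [0.4265, 0.2924, 0.2158]
orientation: [0.707, 0.707, 0.001, -0.0]
ft_force: [-2.8, -1.4, 8.0]
finger_gap: 0.0449
gripper_force: 39.8
```

arm_command(commands="0 0 -0.01 0 0.8;0 0 -0.03 0 0.8;0 0 -0.055 0 0.8;0 0 -0.085 0 0.8;0 0 -0.115 0 0.8;0 0 -0.14 0 0.8;0 0 -0.157 0 0.8;0 0 -0.167 0 0.8;0 0 -0.17 0 0.8")

```text
time: 3.4
eef_pos: [0.4265, 0.2921, 0.3868]
orientation: [0.707, 0.707, 0.002, -0.0]
ft_force: [-0.3, -0.0, -2.0]
finger_gap: 0.0444
gripper_force: 41.4
```

arm_command(commands="-0.01 0.003 0 0 0.8;-0.035 0.009 0 0 0.8;-0.07 0.018 0 0 0.8;-0.11 0.028 0 0 0.8;-0.15 0.038 0 0 0.8;-0.19 0.048 0 0 0.8;-0.23 0.058 0 0 0.8;-0.265 0.066 0 0 0.8;-0.295 0.074 0 0 0.8;-0.32 0.08 0 0 0.8")

```text
time: 4.23
eef_pos: [0.5055, -0.0315, 0.3834]
orientation: [0.708, 0.706, -0.001, -0.0]
ft_force: [-0.0, 0.7, -1.7]
finger_gap: 0.0445
gripper_force: 41.4
```

arm_command(commands="0 0 0.01 0 0.8;0 0 0.035 0 0.8;0 0 0.065 0 0.8;0 0 0.09 0 0.8;0 0 0.11 0 0.8;0 0 0.125 0 0.8;0 0 0.135 0 0.8;0 0 0.135 0 0.8;0 0 0.135 0 0.8")

```text
time: 4.98
eef_pos: [0.5057, -0.0282, 0.2491]
orientation: [0.707, 0.707, -0.001, -0.0]
ft_force: [0.3, 0.6, -2.2]
finger_gap: 0.0447
gripper_force: 41.5
```

```bash
python3 - <<'E'
from h import *
for n in('scene','top'):
    d=optics.get_image(n); cv2.imwrite(f'pics/b_{n}.png',d['frame'][:,:,::-1])
s=sensors.get_state(); print(s['eef_pos'],s['finger_gap'],go(.5067,-.0277,.060))
E
```

```text
[ 0.50635585 -0.02805571  0.2502982 ] 0.04430567314851522 [0.00035709 0.00031104 0.0352985 ]
```

View pics/b_scene.png

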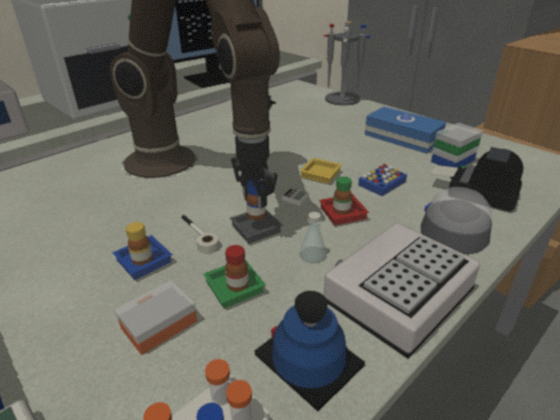

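The scene view shows the blue bottle held upright over the grey tray at about (256,205), with the yellow tray empty. I'll lower it slowly.

arm_command(commands="0 0 0.01 0 0.8;0 0 0.02 0 0.8;0 0 0.026 0 0.8;0 0 0.03 0 0.8;0 0 0.033 0 0.8;0 0 0.034 0 0.8;0 0 0.034 0 0.8;0 0 0.034 0 0.8")

```text
time: 5.75
eef_pos: [0.5058, -0.028, 0.2158]
orientation: [0.707, 0.707, -0.0, -0.0]
ft_force: [-2.9, -0.0, 3.9]
finger_gap: 0.0446
gripper_force: 42.2
```

```bash
python3 - <<'E'
from h import *
s=sensors.get_state(); print(s['eef_pos'],s['ft_force'],s['moment'])
E
```

```text
[ 0.50584328 -0.02800529  0.2158489 ] [-2.8896026  -0.04322539  3.91701012] [0.042403   0.68699751 0.02167757]
```

Contact at the expected height. I'll release, lift, go to the yellow bottle and descend.

arm_command(commands="0 0 0 0 0.6;0 0 0 0 0.4;0 0 0 0 0.2;0 0 0 0 0;0 0 0 0 0;0 0 0 0 0;0 0 0 0 0;0 0 0 0 0")

```text
time: 6.42
eef_pos: [0.5061, -0.0279, 0.2157]
orientation: [0.707, 0.707, 0.0, 0.0]
ft_force: [0.4, -0.5, -0.3]
finger_gap: 0.0854
gripper_force: 0.0
```

arm_command(commands="0 0 -0.01 0 0;0 0 -0.03 0 0;0 0 -0.06 0 0;0 0 -0.09 0 0;0 0 -0.12 0 0;0 0 -0.145 0 0;0 0 -0.16 0 0;0 0 -0.167 0 0;0 0 -0.17 0 0")

```text
time: 7.17
eef_pos: [0.5062, -0.028, 0.3872]
orientation: [0.707, 0.707, 0.001, 0.001]
ft_force: [0.1, 0.0, -0.5]
finger_gap: 0.0854
gripper_force: 0.0
```

arm_command(commands="-0.015 -0.005 0 0 0;-0.05 -0.016 0 0 0;-0.09 -0.029 0 0 0;-0.13 -0.042 0 0 0;-0.17 -0.055 0 0 0;-0.205 -0.067 0 0 0;-0.235 -0.076 0 0 0;-0.255 -0.082 0 0 0;-0.263 -0.085 0 0 0;-0.263 -0.085 0 0 0")

```text
time: 8.0
eef_pos: [0.4197, -0.2925, 0.3849]
orientation: [0.709, 0.705, -0.001, -0.001]
ft_force: [0.4, 0.4, -0.5]
finger_gap: 0.0854
gripper_force: 0.0
```

```bash
python3 - <<'E'
from h import *
d=optics.get_image('scene'); cv2.imwrite('pics/c.png',d['frame'][:,:,::-1])
s=sensors.get_state(); print(s['eef_pos'],go(.4215,-.291,.060))
E
```

```text
[ 0.42058339 -0.29087045  0.38488005] [-0.00023511  0.00118284  0.16987829]
```

View pics/c.png

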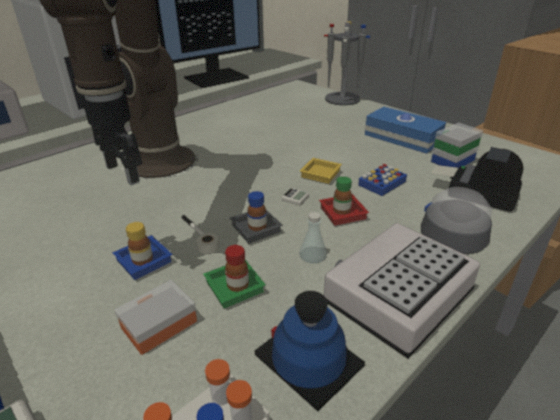

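Blue stands upright in the grey tray at (256,215), and the gripper is above the yellow bottle. Next I descend and grip.

arm_command(commands="0 0 0.01 0 0;0 0 0.035 0 0;0 0 0.065 0 0;0 0 0.095 0 0;0 0 0.12 0 0;0 0 0.14 0 0;0 0 0.155 0 0;0 0 0.165 0 0;0 0 0.17 0 0;0 0 0.17 0 0")

```text
time: 8.88
eef_pos: [0.4211, -0.2897, 0.2146]
orientation: [0.707, 0.707, -0.0, -0.001]
ft_force: [-1.4, 0.3, -0.5]
finger_gap: 0.0855
gripper_force: 0.0
```

arm_command(commands="0 0 0 0 0.3;0 0 0 0 0.5;0 0 0 0 0.7;0 0 0 0 0.8;0 0 0 0 0.8;0 0 0 0 0.8;0 0 0 0 0.8;0 0 0 0 0.8")

```text
time: 9.55
eef_pos: [0.4211, -0.291, 0.2167]
orientation: [0.707, 0.707, 0.001, 0.001]
ft_force: [-0.9, 2.4, 6.5]
finger_gap: 0.0445
gripper_force: 40.0
```

arm_command(commands="0 0 -0.01 0 0.8;0 0 -0.03 0 0.8;0 0 -0.055 0 0.8;0 0 -0.085 0 0.8;0 0 -0.115 0 0.8;0 0 -0.14 0 0.8;0 0 -0.157 0 0.8;0 0 -0.167 0 0.8;0 0 -0.17 0 0.8")

```text
time: 10.3
eef_pos: [0.4209, -0.2911, 0.3877]
orientation: [0.707, 0.707, 0.001, 0.001]
ft_force: [0.5, -0.1, -1.2]
finger_gap: 0.0444
gripper_force: 41.2
```

arm_command(commands="0.01 0 0 0 0.8;0.035 0.001 0 0 0.8;0.07 0.001 0 0 0.8;0.11 0.002 0 0 0.8;0.15 0.003 0 0 0.8;0.19 0.004 0 0 0.8;0.23 0.004 0 0 0.8;0.27 0.005 0 0 0.8;0.3 0.006 0 0 0.8;0.32 0.006 0 0 0.8")

```text
time: 11.13
eef_pos: [0.426, 0.0332, 0.3844]
orientation: [0.706, 0.708, -0.001, -0.001]
ft_force: [0.0, 0.1, -0.5]
finger_gap: 0.0444
gripper_force: 41.2
```

arm_command(commands="0.015 0 0 0 0.8;0.045 0.001 0 0 0.8;0.08 0.002 0 0 0.8;0.12 0.002 0 0 0.8;0.16 0.003 0 0 0.8;0.2 0.004 0 0 0.8;0.235 0.005 0 0 0.8;0.257 0.005 0 0 0.8;0.267 0.005 0 0 0.8;0.267 0.005 0 0 0.8")

```text
time: 11.97
eef_pos: [0.4309, 0.2986, 0.384]
orientation: [0.706, 0.708, -0.001, -0.0]
ft_force: [0.4, 0.3, -1.1]
finger_gap: 0.0446
gripper_force: 41.2
```

arm_command(commands="0 0 0.01 0 0.8;0 0 0.035 0 0.8;0 0 0.065 0 0.8;0 0 0.095 0 0.8;0 0 0.12 0 0.8;0 0 0.135 0 0.8;0 0 0.145 0 0.8;0 0 0.15 0 0.8;0 0 0.15 0 0.8")

```text
time: 12.72
eef_pos: [0.4323, 0.2948, 0.2349]
orientation: [0.708, 0.706, -0.001, 0.0]
ft_force: [-0.5, 0.7, -1.4]
finger_gap: 0.0446
gripper_force: 41.2
```

```bash
python3 - <<'E'
from h import *
s=sensors.get_state(); print(s['eef_pos'],s['finger_gap'],go(.4325,.296,.061))
E
```

```text
[0.43232007 0.29481973 0.23490552] 0.044623126934101795 [0.00120799 0.00019592 0.01890361]
```

arm_command(commands="0 0 0.006 0 0.8;0 0 0.011 0 0.8;0 0 0.015 0 0.8;0 0 0.018 0 0.8;0 0 0.019 0 0.8;0 0 0.019 0 0.8;0 0 0.019 0 0.8")

```text
time: 13.3
eef_pos: [0.4324, 0.2962, 0.2168]
orientation: [0.707, 0.707, 0.0, 0.0]
ft_force: [0.1, -1.2, -0.3]
finger_gap: 0.0445
gripper_force: 41.4
```

arm_command(commands="0 0 0 0 0.6;0 0 0 0 0.4;0 0 0 0 0.2;0 0 0 0 0;0 0 0 0 0;0 0 0 0 0;0 0 0 0 0;0 0 0 0 0")

```text
time: 13.97
eef_pos: [0.4323, 0.2962, 0.2167]
orientation: [0.707, 0.707, 0.0, -0.0]
ft_force: [1.0, -0.2, -0.4]
finger_gap: 0.0853
gripper_force: 0.0
```

arm_command(commands="0 0 -0.01 0 0;0 0 -0.03 0 0;0 0 -0.06 0 0;0 0 -0.09 0 0;0 0 -0.12 0 0;0 0 -0.145 0 0;0 0 -0.16 0 0;0 0 -0.167 0 0;0 0 -0.17 0 0")

```text
time: 14.72
eef_pos: [0.4324, 0.2961, 0.3883]
orientation: [0.707, 0.707, 0.001, -0.0]
ft_force: [-0.1, -0.4, -0.3]
finger_gap: 0.0851
gripper_force: 0.0
```

arm_command(commands="-0.015 0.003 0 0 0;-0.05 0.011 0 0 0;-0.09 0.021 0 0 0;-0.13 0.03 0 0 0;-0.17 0.039 0 0 0;-0.21 0.048 0 0 0;-0.25 0.057 0 0 0;-0.29 0.066 0 0 0;-0.315 0.072 0 0 0;-0.324 0.074 0 0 0")

```text
time: 15.55
eef_pos: [0.5059, -0.0326, 0.386]
orientation: [0.709, 0.705, -0.001, 0.0]
ft_force: [-0.4, 0.1, -0.2]
finger_gap: 0.0854
gripper_force: 0.0
```

```bash
python3 - <<'E'
from h import *
d=optics.get_image('top'); cv2.imwrite('pics/d.png',d['frame'][:,:,::-1])
s=sensors.get_state(); print(s['eef_pos'],go(.5068,-.0277,.060))
E
```

```text
[ 0.50604511 -0.03210516  0.38592933] [0.00473748 0.00091787 0.17091964]
```

View pics/d.png

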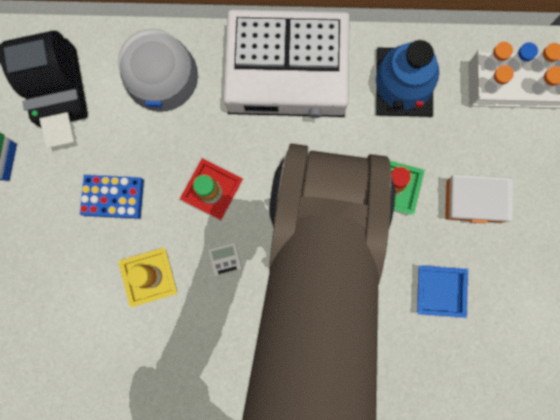

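Yellow stands in the yellow tray (cap at 143,276) and the blue tray is empty. Next I pick blue out of grey and take it to the blue tray.

arm_command(commands="0 0 0.01 0 0;0 0 0.035 0 0;0 0 0.065 0 0;0 0 0.095 0 0;0 0 0.12 0 0;0 0 0.14 0 0;0 0 0.155 0 0;0 0 0.165 0 0;0 0 0.17 0 0;0 0 0.17 0 0")

```text
time: 16.43
eef_pos: [0.5055, -0.0267, 0.2154]
orientation: [0.707, 0.707, -0.001, -0.001]
ft_force: [0.0, -0.0, 0.0]
finger_gap: 0.0853
gripper_force: 0.0
```

arm_command(commands="0 0 0 0 0.3;0 0 0 0 0.5;0 0 0 0 0.7;0 0 0 0 0.8;0 0 0 0 0.8;0 0 0 0 0.8;0 0 0 0 0.8;0 0 0 0 0.8")

```text
time: 17.1
eef_pos: [0.5064, -0.0279, 0.2177]
orientation: [0.707, 0.707, 0.001, 0.0]
ft_force: [-1.4, 0.9, 5.4]
finger_gap: 0.045
gripper_force: 40.0
```

arm_command(commands="0 0 -0.01 0 0.8;0 0 -0.03 0 0.8;0 0 -0.055 0 0.8;0 0 -0.085 0 0.8;0 0 -0.115 0 0.8;0 0 -0.14 0 0.8;0 0 -0.157 0 0.8;0 0 -0.167 0 0.8;0 0 -0.17 0 0.8")

```text
time: 17.85
eef_pos: [0.5062, -0.0281, 0.3888]
orientation: [0.707, 0.707, 0.001, 0.001]
ft_force: [-0.2, 0.2, -2.4]
finger_gap: 0.0446
gripper_force: 41.6
```

arm_command(commands="-0.015 -0.005 0 0 0.8;-0.05 -0.016 0 0 0.8;-0.09 -0.03 0 0 0.8;-0.13 -0.043 0 0 0.8;-0.17 -0.056 0 0 0.8;-0.205 -0.067 0 0 0.8;-0.235 -0.077 0 0 0.8;-0.255 -0.084 0 0 0.8;-0.262 -0.086 0 0 0.8;-0.262 -0.086 0 0 0.8")

```text
time: 18.68
eef_pos: [0.4187, -0.2914, 0.3859]
orientation: [0.709, 0.706, -0.001, -0.001]
ft_force: [-0.2, 1.3, -1.5]
finger_gap: 0.0444
gripper_force: 41.6
```

arm_command(commands="0 0 0.01 0 0.8;0 0 0.035 0 0.8;0 0 0.065 0 0.8;0 0 0.095 0 0.8;0 0 0.12 0 0.8;0 0 0.135 0 0.8;0 0 0.145 0 0.8;0 0 0.15 0 0.8;0 0 0.15 0 0.8")

```text
time: 19.43
eef_pos: [0.4202, -0.2887, 0.2356]
orientation: [0.707, 0.707, -0.0, -0.001]
ft_force: [0.1, -0.7, -2.2]
finger_gap: 0.0442
gripper_force: 41.5
```

```bash
python3 - <<'E'
from h import *
s=sensors.get_state(); print(s['eef_pos'],s['finger_gap'],go(.421,-.290,.061))
E
```

```text
[ 0.42016671 -0.28873419  0.23562677] 0.04420758462559608 [-0.00128584  0.00086356  0.01962416]
```

arm_command(commands="0 0 0.006 0 0.8;0 0 0.011 0 0.8;0 0 0.015 0 0.8;0 0 0.018 0 0.8;0 0 0.02 0 0.8;0 0 0.02 0 0.8;0 0 0.02 0 0.8")

```text
time: 20.02
eef_pos: [0.4199, -0.2899, 0.2177]
orientation: [0.707, 0.707, 0.001, 0.0]
ft_force: [-2.3, 2.9, 12.2]
finger_gap: 0.0445
gripper_force: 43.0
```

arm_command(commands="0 0 0 0 0.6;0 0 0 0 0.4;0 0 0 0 0.2;0 0 0 0 0;0 0 0 0 0;0 0 0 0 0;0 0 0 0 0;0 0 0 0 0")

```text
time: 20.68
eef_pos: [0.4199, -0.2898, 0.2166]
orientation: [0.707, 0.707, -0.0, -0.0]
ft_force: [-0.6, 0.1, -0.3]
finger_gap: 0.085
gripper_force: 0.0
```

arm_command(commands="0 0 -0.01 0 0;0 0 -0.03 0 0;0 0 -0.06 0 0;0 0 -0.09 0 0;0 0 -0.12 0 0;0 0 -0.145 0 0;0 0 -0.16 0 0;0 0 -0.167 0 0;0 0 -0.17 0 0")

```text
time: 21.43
eef_pos: [0.4199, -0.29, 0.3881]
orientation: [0.707, 0.707, 0.001, 0.001]
ft_force: [0.4, 0.1, -0.4]
finger_gap: 0.0856
gripper_force: 0.0
```

arm_command(commands="0.01 0.02 0 0 0;0.025 0.055 0 0 0;0.042 0.09 0 0 0;0.058 0.125 0 0 0;0.074 0.16 0 0 0;0.086 0.187 0 0 0;0.095 0.207 0 0 0;0.098 0.213 0 0 0;0.098 0.213 0 0 0;0.098 0.213 0 0 0")

```text
time: 22.27
eef_pos: [0.632, -0.1927, 0.3855]
orientation: [0.708, 0.707, -0.001, -0.001]
ft_force: [-0.4, -0.4, 0.4]
finger_gap: 0.0853
gripper_force: 0.0
```

```bash
python3 - <<'E'
from h import *
d=optics.get_image('scene'); cv2.imwrite('pics/e.png',d['frame'][:,:,::-1])
s=sensors.get_state(); print(s['eef_pos'],go(.634,-.192,.060))
E
```

```text
[ 0.63156607 -0.19330576  0.38608282] [0.00138999 0.00275685 0.17107725]
```

View pics/e.png

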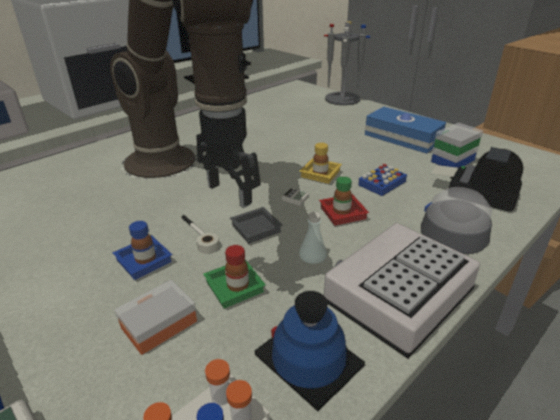

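Blue now stands in the blue tray (142,243), yellow in its own (321,160), and the gripper is above red. Next is red to grey.

arm_command(commands="0 0 0.01 0 0;0 0 0.035 0 0;0 0 0.065 0 0;0 0 0.095 0 0;0 0 0.12 0 0;0 0 0.14 0 0;0 0 0.155 0 0;0 0 0.165 0 0;0 0 0.17 0 0;0 0 0.17 0 0")

```text
time: 23.15
eef_pos: [0.6322, -0.1924, 0.2158]
orientation: [0.708, 0.707, -0.0, -0.001]
ft_force: [-0.6, -0.2, 0.9]
finger_gap: 0.0854
gripper_force: 0.0
```

arm_command(commands="0 0 0 0 0.3;0 0 0 0 0.5;0 0 0 0 0.7;0 0 0 0 0.8;0 0 0 0 0.8;0 0 0 0 0.8;0 0 0 0 0.8;0 0 0 0 0.8")

```text
time: 23.82
eef_pos: [0.6334, -0.1921, 0.218]
orientation: [0.707, 0.707, 0.001, 0.001]
ft_force: [-0.5, 1.3, 6.9]
finger_gap: 0.0443
gripper_force: 40.6
```

arm_command(commands="0 0 -0.01 0 0.8;0 0 -0.03 0 0.8;0 0 -0.055 0 0.8;0 0 -0.085 0 0.8;0 0 -0.115 0 0.8;0 0 -0.14 0 0.8;0 0 -0.157 0 0.8;0 0 -0.167 0 0.8;0 0 -0.17 0 0.8")

```text
time: 24.57
eef_pos: [0.6331, -0.1921, 0.3889]
orientation: [0.707, 0.707, 0.001, 0.001]
ft_force: [1.0, -0.3, -1.4]
finger_gap: 0.0446
gripper_force: 41.5
```

arm_command(commands="0.01 -0.008 0 0 0.8;0.03 -0.023 0 0 0.8;0.055 -0.043 0 0 0.8;0.083 -0.064 0 0 0.8;0.11 -0.085 0 0 0.8;0.135 -0.104 0 0 0.8;0.152 -0.118 0 0 0.8;0.161 -0.125 0 0 0.8;0.164 -0.127 0 0 0.8;0.164 -0.127 0 0 0.8")

```text
time: 25.4
eef_pos: [0.5056, -0.027, 0.3861]
orientation: [0.707, 0.708, -0.0, -0.001]
ft_force: [0.9, -0.0, -1.1]
finger_gap: 0.0448
gripper_force: 41.5
```

arm_command(commands="0 0 0.01 0 0.8;0 0 0.035 0 0.8;0 0 0.065 0 0.8;0 0 0.095 0 0.8;0 0 0.12 0 0.8;0 0 0.135 0 0.8;0 0 0.145 0 0.8;0 0 0.15 0 0.8;0 0 0.15 0 0.8")

```text
time: 26.15
eef_pos: [0.5061, -0.0287, 0.2356]
orientation: [0.708, 0.706, -0.001, -0.0]
ft_force: [0.6, 0.1, -0.4]
finger_gap: 0.045
gripper_force: 41.4
```

```bash
python3 - <<'E'
from h import *
s=sensors.get_state(); print(s['eef_pos'],s['finger_gap'],go(.5068,-.0277,.061))
E
```

```text
[ 0.50610031 -0.02865481  0.23556199] 0.0449658304593064 [0.00097361 0.00073038 0.01955994]
```

arm_command(commands="0 0 0.006 0 0.8;0 0 0.011 0 0.8;0 0 0.015 0 0.8;0 0 0.018 0 0.8;0 0 0.019 0 0.8;0 0 0.019 0 0.8;0 0 0.019 0 0.8")

```text
time: 26.73
eef_pos: [0.5061, -0.0278, 0.218]
orientation: [0.707, 0.707, 0.0, 0.0]
ft_force: [-1.4, 1.1, 1.0]
finger_gap: 0.0448
gripper_force: 41.8
```

arm_command(commands="0 0 0 0 0.6;0 0 0 0 0.4;0 0 0 0 0.2;0 0 0 0 0;0 0 0 0 0;0 0 0 0 0;0 0 0 0 0;0 0 0 0 0")

```text
time: 27.4
eef_pos: [0.5061, -0.0279, 0.2177]
orientation: [0.707, 0.707, -0.0, 0.0]
ft_force: [0.5, -0.5, 0.5]
finger_gap: 0.0853
gripper_force: 0.0
```

arm_command(commands="0 0 -0.01 0 0;0 0 -0.03 0 0;0 0 -0.06 0 0;0 0 -0.09 0 0;0 0 -0.12 0 0;0 0 -0.145 0 0;0 0 -0.16 0 0;0 0 -0.167 0 0;0 0 -0.17 0 0")

```text
time: 28.15
eef_pos: [0.5062, -0.028, 0.3892]
orientation: [0.707, 0.707, 0.001, 0.001]
ft_force: [0.5, -0.1, 0.1]
finger_gap: 0.0857
gripper_force: 0.0
```

arm_command(commands="0.015 0.007 0 0 0;0.045 0.022 0 0 0;0.08 0.038 0 0 0;0.115 0.055 0 0 0;0.15 0.072 0 0 0;0.18 0.086 0 0 0;0.2 0.096 0 0 0;0.207 0.099 0 0 0;0.207 0.099 0 0 0;0.207 0.099 0 0 0")

```text
time: 28.98
eef_pos: [0.6049, 0.178, 0.3866]
orientation: [0.708, 0.707, -0.001, -0.0]
ft_force: [-0.3, -1.4, -0.0]
finger_gap: 0.0854
gripper_force: 0.0
```

```bash
python3 - <<'E'
from h import *
d=optics.get_image('scene'); cv2.imwrite('pics/f.png',d['frame'][:,:,::-1])
s=sensors.get_state(); print(s['eef_pos'],go(.606,.179,.060))
E
```

```text
[0.60488013 0.1771445  0.38705846] [0.00211963 0.00134065 0.17205383]
```

View pics/f.png

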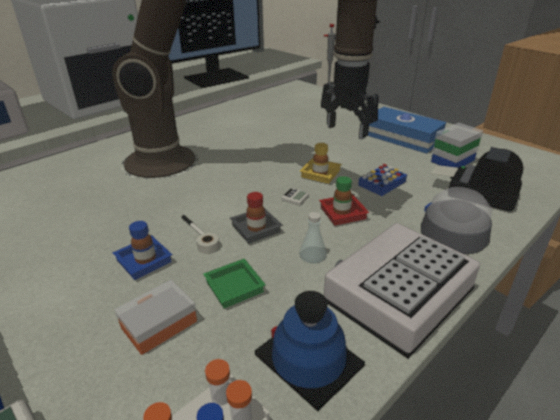

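Red stands in the grey tray (256,213), the green tray is empty, and the gripper is above green. I'll take green to the green tray, detouring nearer the base and clear of the flask.

arm_command(commands="0 0 0.01 0 0;0 0 0.035 0 0;0 0 0.065 0 0;0 0 0.095 0 0;0 0 0.12 0 0;0 0 0.14 0 0;0 0 0.155 0 0;0 0 0.165 0 0;0 0 0.171 0 0;0 0 0.171 0 0")

```text
time: 29.87
eef_pos: [0.6048, 0.1782, 0.2157]
orientation: [0.708, 0.706, -0.001, -0.0]
ft_force: [-0.8, 0.6, 0.1]
finger_gap: 0.0856
gripper_force: 0.0
```

arm_command(commands="0 0 0 0 0.3;0 0 0 0 0.5;0 0 0 0 0.7;0 0 0 0 0.8;0 0 0 0 0.8;0 0 0 0 0.8;0 0 0 0 0.8;0 0 0 0 0.8")

```text
time: 30.53
eef_pos: [0.6058, 0.1791, 0.2181]
orientation: [0.707, 0.707, 0.001, 0.0]
ft_force: [-1.3, -0.5, 5.7]
finger_gap: 0.0444
gripper_force: 40.5
```

arm_command(commands="0 0 -0.01 0 0.8;0 0 -0.03 0 0.8;0 0 -0.055 0 0.8;0 0 -0.085 0 0.8;0 0 -0.115 0 0.8;0 0 -0.14 0 0.8;0 0 -0.157 0 0.8;0 0 -0.167 0 0.8;0 0 -0.17 0 0.8")

```text
time: 31.28
eef_pos: [0.6054, 0.179, 0.3889]
orientation: [0.707, 0.707, 0.001, 0.0]
ft_force: [0.3, -0.0, -1.8]
finger_gap: 0.045
gripper_force: 41.4
```

arm_command(commands="-0.01 -0.005 0 0 0.8;-0.03 -0.015 0 0 0.8;-0.055 -0.027 0 0 0.8;-0.085 -0.041 0 0 0.8;-0.115 -0.055 0 0 0.8;-0.145 -0.068 0 0 0.8;-0.175 -0.075 0 0 0.8;-0.205 -0.075 0 0 0.8;-0.23 -0.07 0 0 0.8;-0.25 -0.063 0 0 0.8")

```text
time: 32.12
eef_pos: [0.5402, -0.0739, 0.3855]
orientation: [0.708, 0.706, -0.001, -0.001]
ft_force: [-0.2, 0.0, -2.6]
finger_gap: 0.044
gripper_force: 41.4
```

arm_command(commands="-0.02 0.012 0 0 0.8;-0.045 0.03 0 0 0.8;-0.07 0.048 0 0 0.8;-0.093 0.064 0 0 0.8;-0.112 0.077 0 0 0.8;-0.123 0.084 0 0 0.8;-0.127 0.087 0 0 0.8;-0.127 0.087 0 0 0.8;-0.127 0.087 0 0 0.8")

```text
time: 32.87
eef_pos: [0.6283, -0.1976, 0.3855]
orientation: [0.707, 0.707, -0.001, -0.001]
ft_force: [0.0, 1.0, -2.1]
finger_gap: 0.0446
gripper_force: 41.5
```

arm_command(commands="0 0 0.01 0 0.8;0 0 0.035 0 0.8;0 0 0.065 0 0.8;0 0 0.095 0 0.8;0 0 0.12 0 0.8;0 0 0.135 0 0.8;0 0 0.145 0 0.8;0 0 0.15 0 0.8;0 0 0.15 0 0.8")

```text
time: 33.62
eef_pos: [0.6287, -0.1972, 0.2358]
orientation: [0.707, 0.707, -0.0, -0.001]
ft_force: [-0.6, -0.2, -0.6]
finger_gap: 0.0447
gripper_force: 41.4
```

```bash
python3 - <<'E'
from h import *
s=sensors.get_state(); print(s['eef_pos'],s['finger_gap'],go(.6297,-.198,.061))
E
```

```text
[ 0.62867923 -0.19719301  0.23581746] 0.04473021740679782 [-0.00081701  0.00104656  0.01981571]
```

arm_command(commands="0 0 0.006 0 0.8;0 0 0.011 0 0.8;0 0 0.015 0 0.8;0 0 0.018 0 0.8;0 0 0.019 0 0.8;0 0 0.019 0 0.8;0 0 0.019 0 0.8")

```text
time: 34.2
eef_pos: [0.629, -0.198, 0.2182]
orientation: [0.707, 0.707, 0.0, 0.0]
ft_force: [-1.7, 0.9, 3.9]
finger_gap: 0.0445
gripper_force: 41.8
```

arm_command(commands="0 0 0 0 0.6;0 0 0 0 0.4;0 0 0 0 0.2;0 0 0 0 0;0 0 0 0 0;0 0 0 0 0;0 0 0 0 0;0 0 0 0 0")

```text
time: 34.87
eef_pos: [0.629, -0.198, 0.2176]
orientation: [0.707, 0.707, -0.0, -0.0]
ft_force: [0.0, -0.2, 0.2]
finger_gap: 0.0857
gripper_force: 0.0
```

arm_command(commands="0 0 -0.01 0 0;0 0 -0.03 0 0;0 0 -0.06 0 0;0 0 -0.09 0 0;0 0 -0.12 0 0;0 0 -0.145 0 0;0 0 -0.16 0 0;0 0 -0.167 0 0;0 0 -0.17 0 0")

```text
time: 35.62
eef_pos: [0.629, -0.1982, 0.3895]
orientation: [0.707, 0.707, 0.001, 0.001]
ft_force: [-0.3, -0.1, -0.4]
finger_gap: 0.0855
gripper_force: 0.0
```

arm_command(commands="0.01 -0.007 0 0 0;0.035 -0.025 0 0 0;0.06 -0.043 0 0 0;0.088 -0.064 0 0 0;0.115 -0.083 0 0 0;0.14 -0.101 0 0 0;0.158 -0.114 0 0 0;0.167 -0.121 0 0 0;0.17 -0.123 0 0 0;0.17 -0.123 0 0 0")

```text
time: 36.45
eef_pos: [0.5056, -0.0271, 0.3871]
orientation: [0.707, 0.707, -0.0, -0.001]
ft_force: [-0.2, -0.5, 0.4]
finger_gap: 0.0851
gripper_force: 0.0
```

```bash
python3 - <<'E'
from h import *
d=optics.get_image('scene'); cv2.imwrite('pics/g.png',d['frame'][:,:,::-1])
s=sensors.get_state(); print(s['eef_pos'],go(.5068,-.0277,.060))
E
```

```text
[ 0.50615222 -0.02790824  0.38737106] [0.00024369 0.00071447 0.17237075]
```

View pics/g.png

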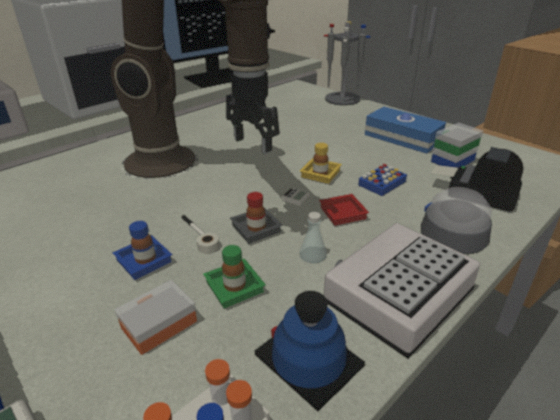

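Green stands in the green tray (233,270) and red is in grey under the gripper. Last transfer: red to the red tray.

arm_command(commands="0 0 0.01 0 0;0 0 0.035 0 0;0 0 0.065 0 0;0 0 0.095 0 0;0 0 0.12 0 0;0 0 0.14 0 0;0 0 0.155 0 0;0 0 0.165 0 0;0 0 0.171 0 0;0 0 0.171 0 0")

```text
time: 37.33
eef_pos: [0.5059, -0.0286, 0.2154]
orientation: [0.708, 0.706, -0.001, -0.0]
ft_force: [0.7, -0.8, -0.1]
finger_gap: 0.0853
gripper_force: 0.0
```

arm_command(commands="0 0 0 0 0.3;0 0 0 0 0.5;0 0 0 0 0.7;0 0 0 0 0.8;0 0 0 0 0.8;0 0 0 0 0.8;0 0 0 0 0.8;0 0 0 0 0.8")

```text
time: 38.0
eef_pos: [0.5064, -0.0279, 0.2178]
orientation: [0.707, 0.707, 0.001, 0.0]
ft_force: [-2.4, -0.1, 5.3]
finger_gap: 0.0445
gripper_force: 40.1
```

arm_command(commands="0 0 -0.01 0 0.8;0 0 -0.03 0 0.8;0 0 -0.055 0 0.8;0 0 -0.085 0 0.8;0 0 -0.115 0 0.8;0 0 -0.14 0 0.8;0 0 -0.157 0 0.8;0 0 -0.167 0 0.8;0 0 -0.17 0 0.8")

```text
time: 38.75
eef_pos: [0.5062, -0.028, 0.3888]
orientation: [0.707, 0.707, 0.001, 0.001]
ft_force: [0.2, 0.0, -1.5]
finger_gap: 0.0446
gripper_force: 41.3
```

arm_command(commands="0.015 0.005 0 0 0.8;0.045 0.018 0 0 0.8;0.08 0.034 0 0 0.8;0.115 0.054 0 0 0.8;0.15 0.075 0 0 0.8;0.18 0.093 0 0 0.8;0.198 0.104 0 0 0.8;0.205 0.108 0 0 0.8;0.205 0.108 0 0 0.8;0.205 0.108 0 0 0.8")

```text
time: 39.58
eef_pos: [0.6138, 0.1761, 0.3855]
orientation: [0.708, 0.707, -0.001, -0.0]
ft_force: [-0.4, -0.8, -1.4]
finger_gap: 0.0447
gripper_force: 41.3
```

arm_command(commands="0 0 0.01 0 0.8;0 0 0.035 0 0.8;0 0 0.065 0 0.8;0 0 0.095 0 0.8;0 0 0.12 0 0.8;0 0 0.135 0 0.8;0 0 0.145 0 0.8;0 0 0.15 0 0.8;0 0 0.15 0 0.8")

```text
time: 40.33
eef_pos: [0.6139, 0.176, 0.236]
orientation: [0.708, 0.706, -0.001, -0.0]
ft_force: [-0.3, 0.2, -1.4]
finger_gap: 0.0443
gripper_force: 41.3
```

```bash
python3 - <<'E'
from h import *
s=sensors.get_state(); print(s['eef_pos'],s['finger_gap'],go(.6146,.1774,.061))
E
```

```text
[0.61388321 0.17604697 0.23604534] 0.04427654257818126 [0.00136685 0.00073488 0.02004375]
```

arm_command(commands="0 0 0.006 0 0.8;0 0 0.011 0 0.8;0 0 0.015 0 0.8;0 0 0.018 0 0.8;0 0 0.02 0 0.8;0 0 0.02 0 0.8;0 0 0.02 0 0.8")

```text
time: 40.92
eef_pos: [0.6142, 0.1771, 0.2179]
orientation: [0.707, 0.707, 0.0, -0.0]
ft_force: [-3.6, -0.4, 8.5]
finger_gap: 0.0445
gripper_force: 42.2
```

arm_command(commands="0 0 0 0 0.6;0 0 0 0 0.4;0 0 0 0 0.2;0 0 0 0 0;0 0 0 0 0;0 0 0 0 0;0 0 0 0 0;0 0 0 0 0")

```text
time: 41.58
eef_pos: [0.6142, 0.177, 0.2166]
orientation: [0.707, 0.707, -0.0, -0.0]
ft_force: [0.4, -0.0, -0.0]
finger_gap: 0.0852
gripper_force: 0.0
```

arm_command(commands="0 0 -0.01 0 0;0 0 -0.03 0 0;0 0 -0.06 0 0;0 0 -0.09 0 0;0 0 -0.12 0 0;0 0 -0.145 0 0;0 0 -0.16 0 0;0 0 -0.167 0 0;0 0 -0.17 0 0")

```text
time: 42.33
eef_pos: [0.6144, 0.1769, 0.3885]
orientation: [0.707, 0.707, 0.001, 0.0]
ft_force: [-0.6, -0.4, 0.2]
finger_gap: 0.0852
gripper_force: 0.0
```

arm_command(commands="-0.01 -0.01 0 0 0;-0.03 -0.03 0 0 0;-0.055 -0.05 0 0 0;-0.08 -0.07 0 0 0;-0.105 -0.09 0 0 0;-0.13 -0.11 0 0 0;-0.15 -0.13 0 0 0;-0.165 -0.145 0 0 0;-0.17 -0.15 0 0 0;-0.17 -0.15 0 0 0")

```text
time: 43.17
eef_pos: [0.463, 0.006, 0.3863]
orientation: [0.708, 0.706, -0.0, -0.001]
ft_force: [-0.4, 0.4, 0.3]
finger_gap: 0.0854
gripper_force: 0.0
```

```bash
python3 - <<'E'
from h import *
ims=[optics.get_image(n) for n in('scene','top')]
cv2.imwrite('pics/z.png',cv2.resize(np.hstack([i['frame'] for i in ims])[:,:,::-1],(800,300),interpolation=cv2.INTER_AREA))
d=ims[1]
for c,p in {'red':(.6146,.1774),'yellow':(.4325,.296),'green':(.6297,-.198),'blue':(.421,-.29)}.items():
    q=proj(ims[0],np.r_[p,.091]); m=mask(ims[0],c); w=np.zeros_like(m); cv2.circle(w,tuple(int(v) for v in q),12,255,-1)
    k,l,st,ce=cv2.connectedComponentsWithStats(m&w)
    if k>1: i=1+np.argmax(st[1:,4]); print(c,st[i,4],np.round(ray(ims[0],ce[i],.091)-p,4))
    else: print(c,'none')
E
```

```text
red 191 [ 0.0032 -0.0045]
yellow 132 [ 0.0035 -0.0062]
green 232 [-0.0004 -0.    ]
blue 242 [0.0018 0.0024]
```

View pics/z.png

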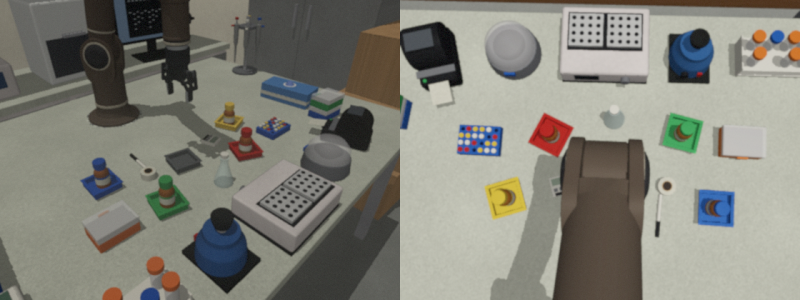

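All four bottles stand upright in their own trays, within 8 mm of centre: red (245,143), yellow (229,115), blue (99,177) and green (165,195). The grey tray (183,160) is empty and the flask stands where it was, so I'm handing in.

```bash
python3 -c "
from station import arm
print(arm.close_job())"
```

```text
the job is handed in; nothing more can be done
None
```

I handed the job in at about 43 s: in the last pictures each bottle stands upright in the tray of its cap's colour, the grey tray is empty and the flask is where it was; the hand-in returned no verdict.

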